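# Test the safety edge round the wire-drawing drum

### The job

Test the sprung black safety edge that curves round the small wire drum: with the fingertips press it part-way down at its first rivet, at the end of its straight part (its left end as the robot sees it), and slide slowly along it over all seven rivets to the last, at the end of the curve, then lift off so that it springs back up. Keep it pressed all the way, without letting it rise between the rivets, but press lightly: never down to its stop and never pulling it up. Leave everything else on the machine and the bench where it stands.

Things in the scene. Friction and masses are not known exactly. Their poses are not given: they have to be found in the camera images.
- machine: Wire drum fixed to the bench: round wooden base 390 mm across, 30 thick; rusty drum at its centre, 180 mm across, top at 110 mm, hub pin to 145. Origin: centre of the base's underside, z up. On its -x side the safety edge: a 90 mm straight run from its free end (machine x -76, y +148 mm), then tangentially an arc of 140 mm radius about the drum's axis, 244 mm long, to its end (x -48, y -132).
- edge (a joint): Safety edge: stiff black strip 26 mm wide, 334 long, flat top 65 mm above the bench when up, in an aluminium channel 36 mm wide, top at 45 mm. It sinks level wherever pressed. Value: depth pressed in m, 0 up at rest, 0.014 at its lower stop, negative if pulled up (to -0.006). Spring 0.9 N per mm, no preload; damping 0.03 N per mm/s. Part-way down is 2 to 12 mm: aim at 6.
- mark1 (a point): Centre of the top of the first rivet, on the strip's top face; moves down with the strip; z up. A flat steel disc 12 mm across. At the free end of the straight part, 15 mm from the tip: the trace starts here. The seven lie 50.7 mm apart along the strip's middle line.
- mark2 (a point): Centre of the top of the second rivet, on the strip's top face; moves down with the strip; z up.
- mark3 (a point): Centre of the top of the third rivet, on the strip's top face; moves down with the strip; z up.
- mark4 (a point): Centre of the top of the fourth rivet, on the strip's top face; moves down with the strip; z up.
- mark5 (a point): Centre of the top of the fifth rivet, on the strip's top face; moves down with the strip; z up.
- mark6 (a point): Centre of the top of the sixth rivet, on the strip's top face; moves down with the strip; z up.
- mark7 (a point): Centre of the top of the seventh rivet, on the strip's top face; moves down with the strip; z up. At the end of the curve, 15 mm from the tip: the trace ends here.
- die_in: Bystander: loose steel drawing die, ring 26 mm across, 14 mm high, on the base between drum and strip. Origin: centre of its underside.
- die_out: Bystander: loose brass drawing die, ring 28 mm across, 16 mm high, on the base just outside the strip. Origin: centre of its underside.
- pot: Bystander: loose grease jar 44 mm across, 55 mm high, on the base on the drum's other side (machine +x). Origin: centre of its underside.
- wrench: Bystander: wrench lying on the bench at the robot's right. Origin: on its underside.
- hammer: Bystander: hammer lying on the bench at the robot's left. Origin: on its underside.
- oil: Bystander: amber oil bottle 60 mm across, 150 mm high, on the bench at the left. Origin: centre of its underside.
- spool: Bystander: empty wooden spool 70 mm across, 65 mm high, on the bench at the right. Origin: centre of its underside.
- mug: Bystander: white mug 76 mm across, 85 mm high, on the bench at the left near the robot. Origin: centre of its underside.

How it is judged:
By the outcome, as a careful person would: the job done as asked, in the order asked, and still so for the second after the job is handed in, with the robot touching nothing.
It also fails if it takes over 59 s, if anything falls off the work surface, if the arm or the gripper's body presses on something with over 40 N, if the wrist force passes 120 N, or if a joint passes its speed limit or range.

### The arm

A 6-joint arm with a two-finger parallel gripper is mounted at the origin on the work surface. World frame = base frame: x ahead of the robot, y to its left, z up, the work surface at z = 0. Lengths are in mm, angles in rad, forces in N, time in s.
With the tool pointing down it reaches from about 300 to 825 mm from the base axis. Payload 5.4 kg.
Tool frame: the origin (TCP) lies between the finger pads, 19 mm behind the fingertips; this is the grasp point; z points along the fingers, y is the line along which they close (so a half turn about z gives the same grasp; the last joint's range is limited). The gripper opens to 92 mm and grips with 3 to 60 N. Pads are 20 mm wide; open, the fingers measure 128 mm over their backs; the gripper's body (75 mm by 189 mm) begins 69 mm behind the grasp point.
Start: joints at [1.046, 0.158, 1.597, -0, 1.386, -0.21], TCP at [178.045, 546.723, 233.301] pointing down, gripper open.
Joint ranges: [-2.91, 2.91], [-0.94, 2.29], [0.18, 2.7], [-1.29, 4.43], [0.17, 2.64], [-3, 3]. Speed limits (rad/s): [2.57, 2.57, 3.14, 3.14, 3.14, 3.14].

### API

Orientations are given as a rotation vector (axis times angle).
In Python, from rig import arm, imaging gives the robot as it stands.
- The arm moves only by the tool arm_command, never from a script. Its argument "targets" is a list of rows, each a list of 3 entries, a list of its own where there are three numbers: the turn, a rotation vector about the tool's x, y, z in degrees, then the shift along the tool's x, y, z in cm, then the closure in counts, from 0 (fully open) to 255 (shut). In form: [[[ax, ay, az], [dx, dy, dz], grip], ...]. A call has 1 to 5 rows; each row shifts and turns the commanded pose from where the row before left it, along the tool's axes as they then stand; what a row does not reach is not made up. A row lasts 1/12 s, in which the tool goes at most 41.7 mm and 7.16 degrees, less where a joint would pass 70% of its speed; a pose out of reach is approached as far as the arm can. A call with a gripper value outside its range is refused whole. The fingers move at their own pace and stop on an object; "force" is the grip in N (left out, the last holds). Time passes only in rows, so rows that do not move let the fingers close. It gives the time, the measured TCP pose, the force, the opening and the grip force at its end, in the units of the state.
- arm.read_state(): the state, without advancing time (a new reading comes with each control period).
- imaging.get_image(name): name is "scene" or "top"; returns the picture (400x640x3 uint8, red, green, blue); there is no depth.
- imaging.camera_model(name): a dict with "fx", "fy", "cx", "cy" (pixels), "k1" (the pictures are not rectified: a ray, as slopes to the right and down, at radius r is drawn at 1 + k1 r^2 times it, then the intrinsics apply), "extrinsics" (4x4, takes a point from world to camera coordinates). Camera axes: x right, y up, looking along -z (the intrinsics and any distortion apply to the point x, -y, -z); pixel columns grow to the right and rows downward; lengths in mm; the calibration is good to about 2 mm. A picture is of the moment at which its call begins. camera_model takes no time and is no camera call.
- arm.job_done(): hands the job in; it is judged then, once.
The state is a dict: "time": time; "qpos": joint angles; "qd": joint speeds; "effort": joint torques, N m; "ee_pos": TCP position; "tcp_rot": TCP orientation; "force": force on the tool from outside, world axes, zero at the start; "moment": the same for the moment, N m; "width": finger opening in mm; "grip_force": force on a finger pad.
Only numpy, scipy, OpenCV 4.12 (cv2) and the standard library are available. Lean on these libraries where they do the work, as an engineer would, in place of code of your own. Each camera call takes 0.05 s, during which the arm holds its last target. There are 200 camera calls.

## Working session

There is one attempt and no reset: what is moved stays moved. The work goes in short steps, Python scripts to look and compute and a tool call to move; the robot and the scene stay as the last step left them, time stands still between calls to the robot, and variables do not carry over. Pictures are saved under pics/ and viewed, at most 10 in all, crops included, and the job is handed in when it is done.

Besides the shell and the picture viewer there is one more tool, called after "Emit:" as name(argument=value, ...) on one line, values as JSON. arm_command: Moves the arm, as the interface text tells. Its arguments: {"type":"object","properties":{"targets":{"type":"array","items":{"type":"array"}},"force":{"type":"number"}},"required":["targets"]}

```bash
mkdir -p pics
python3 - <<'E'
from rig import arm, imaging
import cv2,numpy as np
for n in("scene","top"):
    cv2.imwrite(f"pics/{n}0.png",imaging.get_image(n)[:,:,::-1])
    m=imaging.camera_model(n); print(n,{k:(np.round(v,3).tolist() if k=="extrinsics" else v) for k,v in m.items()})
print(arm.read_state())
E
```

```text
scene {'fx': 448.545303081044, 'fy': 448.545303081044, 'cx': 325.84635471144406, 'cy': 202.05550378761865, 'k1': 0.042293949143964914, 'extrinsics': [[0.676, 0.737, 0.005, -370.232], [-0.522, 0.473, 0.71, 200.346], [0.521, -0.482, 0.704, -1700.034], [0.0, 0.0, 0.0, 1.0]]}
top {'fx': 418.21962373267763, 'fy': 418.21962373267763, 'cx': 315.6613662849185, 'cy': 198.50480739874956, 'k1': -0.09904902417131208, 'extrinsics': [[0.013, -1.0, 0.014, 7.956], [0.982, 0.015, 0.19, -565.669], [-0.19, 0.012, 0.982, -1320.589], [0.0, 0.0, 0.0, 1.0]]}
{'time': 0.1, 'qpos': array([ 1.04592990e+00,  1.58961681e-01,  1.59811068e+00, -1.64213170e-05,
        1.38616763e+00, -2.10116956e-01]), 'qd': array([ 0.0004632 , -0.00124156, -0.00346945,  0.00038225, -0.00049313,
        0.00018017]), 'effort': array([-3.14965237e-04, -3.86506176e+01, -3.22958207e+01,  7.03406590e-02,
        3.39611562e-02, -7.81519498e-05]), 'ee_pos': array([177.77101906, 546.27406857, 232.42882691]), 'tcp_rot': array([-4.92273776e-01, -3.10219944e+00,  2.42350769e-03]), 'force': array([0.66223653, 0.6903536 , 0.40942774]), 'moment': array([-0.00122627,  0.01967509,  0.02502233]), 'grip_force': 0.0, 'width': 91.71494011468103}
```

View pics/top0.png

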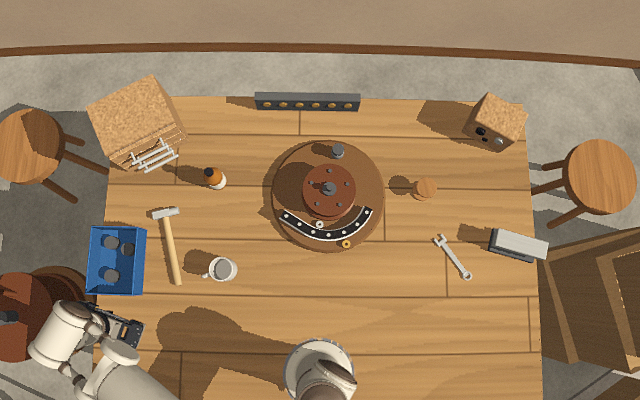

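View pics/scene0.png

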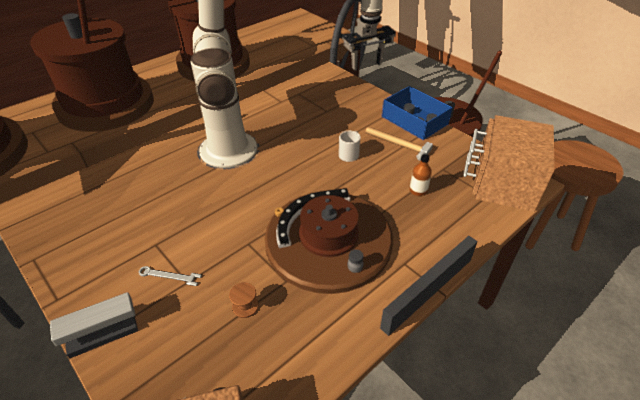

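The top view shows the strip running from about (283,214) through (327,236) to (369,211), with the steel die at (320,224) and the brass die at (346,243). I'll measure the rivets next.

```bash
cat > h.py <<'E'
from rig import arm, imaging
import cv2,numpy as np
from scipy.spatial.transform import Rotation as R
def ray(n,uv):
    m=imaging.camera_model(n);E=np.array(m["extrinsics"])
    K=np.array([[m["fx"],0,m["cx"]],[0,m["fy"],m["cy"]],[0,0,1.]])
    p=cv2.undistortPoints(np.array(uv,float).reshape(-1,1,2),K,np.array([m["k1"],0,0,0.]))[:,0]
    d=np.c_[p[:,0],-p[:,1],-np.ones(len(p))]@E[:3,:3]
    return -E[:3,:3].T@E[:3,3],d
def onplane(n,uv,z):
    c,d=ray(n,uv); return c+d*((z-c[2])/d[:,2])[:,None]
def pix(n,P):
    m=imaging.camera_model(n);E=np.array(m["extrinsics"]);q=np.atleast_2d(P)@E[:3,:3].T+E[:3,3]
    s=np.c_[q[:,0],-q[:,1]]/-q[:,2:];s=s*(1+m["k1"]*(s**2).sum(1))[:,None]
    return s*m["fx"]+[m["cx"],m["cy"]]
def strip(s):
    "machine xy of point at arc length s, and tangent angle"
    s=np.atleast_1d(s).astype(float);a0=np.arctan2(69.8,-121.4)
    a=a0+np.maximum(s-90,0)/140
    p=140*np.c_[np.cos(a),np.sin(a)]; t=np.c_[-np.sin(a),np.cos(a)]
    return p+np.minimum(s-90,0)[:,None]*t, np.arctan2(t[:,1],t[:,0])
RIV=15+50.7*np.arange(7)
E
python3 - <<'E'
from h import *
print(strip([0,334])[0])
for n,box in(("top",(265,195,390,255)),("scene",(265,180,365,255))):
    im=imaging.get_image(n)[:,:,::-1];x0,y0,x1,y1=box
    c=cv2.resize(im[y0:y1,x0:x1],None,fx=6,fy=6,interpolation=cv2.INTER_CUBIC);cv2.imwrite(f"pics/{n}1.png",c)
    g=c.max(2);dark=cv2.morphologyEx((g<70).astype(np.uint8),cv2.MORPH_CLOSE,np.ones((29,29)))
    k,_,st,ce=cv2.connectedComponentsWithStats(((g>105)&(dark>0)).astype(np.uint8))
    for i in range(1,k):
        if st[i,4]>40:
            uv=(ce[i]+.5)/6-.5+[x0,y0]; print(n,uv.round(1),st[i,2:],onplane(n,[uv],65)[0].round(1))
E
```

```text
[[ -76.5090563   147.80515655]
 [ -47.97182847 -131.52453639]]
top [361.  210.8] [ 33  53 586] [ 524.9 -131.8   65. ]
top [311.3 208.1] [11 10 61] [531.5  29.6  65. ]
top [366.4 211.8] [ 25  25 475] [ 521.9 -149.5   65. ]
top [285.8 215.5] [ 28  24 506] [506.1 111.8  65. ]
top [317.1 222.6] [  97   99 2865] [484.3  10.5  65. ]
top [299.  223.7] [ 28  24 500] [480.   68.5  65. ]
top [356.8 223.8] [ 26  25 475] [ 482.1 -118.1   65. ]
top [312.7 231.4] [ 27  25 514] [455.5  24.1  65. ]
top [343.5 231.8] [ 27  24 491] [455.7 -75.1  65. ]
top [304.1 233.3] [ 58  33 618] [449.1  51.6  65. ]
top [328.1 234.5] [ 28  25 518] [446.4 -25.6  65. ]
top [340.1 238.3] [ 50  31 768] [434.7 -64.   65. ]
top [342.9 242.5] [ 23  37 438] [421.2 -73.1  65. ]
scene [342.9 190.5] [ 25  19 351] [504.5 113.9  65. ]
scene [327.4 192.5] [ 22  19 319] [477.8  70.7  65. ]
scene [312.1 195.1] [ 23  18 327] [454.   26.1  65. ]
scene [354.  200.7] [ 23  20 193] [561.9 107.4  65. ]
scene [298.3 201. ] [ 25  19 373] [444.9 -23.6  65. ]
scene [287.6 210.2] [ 25  19 381] [454.  -73.8  65. ]
scene [296.8 213. ] [ 21  22 157] [481.9 -60.7  65. ]
scene [282.1 221.8] [ 26  22 419] [ 480.2 -116.6   65. ]
scene [288.5 225.8] [ 21  81 327] [ 505.8 -112.5   65. ]
scene [282.3 234.4] [ 25  23 438] [ 519.9 -147.4   65. ]
scene [289.5 242.4] [ 9 13 90] [ 557.8 -151.3   65. ]
scene [356.6 247.8] [11 10 85] [701.6 -22.6  65. ]
scene [346.7 253.5] [ 25  15 159] [697.6 -58.1  65. ]
```

View pics/top1.png

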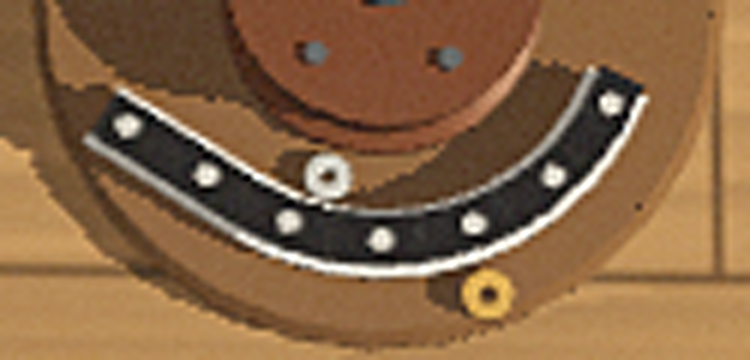

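All seven rivets show up in both views, with the steel die inside the strip and the brass die outside. I'll fit the strip geometry to the two-view points.

Run:
```python
from h import *
T=np.array([[285.8,215.5],[299,223.7],[312.7,231.4],[328.1,234.5],[343.5,231.8],[356.8,223.8],[366.4,211.8]])
S=np.array([[342.9,190.5],[327.4,192.5],[312.1,195.1],[298.3,201],[287.6,210.2],[282.1,221.8],[282.3,234.4]])
c1,d1=ray("top",T);c2,d2=ray("scene",S)
P=[]
for a,b in zip(d1,d2):
    k=np.linalg.lstsq(np.c_[a,-b],c2-c1,rcond=None)[0];P.append((c1+k[0]*a+c2+k[1]*b)/2)
P=np.array(P);print(P.round(1).tolist())
W=(onplane("top",T,65)+onplane("scene",S,65))[:,:2]/2
M=strip(RIV)[0];mc,wc=M.mean(0),W.mean(0)
U,_,V=np.linalg.svd((M-mc).T@(W-wc));Q=V.T@U.T
print("det",np.linalg.det(Q),"yaw",np.degrees(np.arctan2(Q[1,0],Q[0,0])),"origin",wc-Q@mc)
F=(M-mc)@Q.T+wc;print("resid",(W-F).round(1).tolist());print("rivets",F.round(1).tolist())
np.savez("fit.npz",Q=Q,t=wc-Q@mc)
s=np.arange(15,320,12.675);X=(strip(s)[0]-mc)@Q.T+wc
print("5-row-tool-cm steps", [(round(s0,1),round(-a/50,3),round(b/50,3)) for s0,(a,b) in zip(s[1:],np.diff(X,axis=0))])
```

```text
[[505.9, 112.0, 67.0], [479.7, 68.7, 67.4], [455.6, 24.4, 67.3], [446.3, -25.1, 67.0], [455.4, -74.9, 67.0], [481.9, -117.8, 67.0], [521.7, -149.0, 67.5]]
det 1.0 yaw -1.4949268883925075 origin [585.72382212 -24.19745325]
resid [[-0.0, 0.1], [0.0, 0.1], [0.1, 0.2], [-0.1, 0.1], [-0.3, -0.2], [0.2, -0.1], [0.1, -0.2]]
rivets [[505.3, 112.7], [478.9, 69.5], [454.7, 25.0], [445.7, -24.6], [454.9, -74.2], [481.1, -117.3], [520.9, -148.3]]
5-row-tool-cm steps [(np.float64(27.7), np.float64(0.132), np.float64(-0.216)), (np.float64(40.4), np.float64(0.132), np.float64(-0.216)), (np.float64(53.0), np.float64(0.132), np.float64(-0.216)), (np.float64(65.7), np.float64(0.132), np.float64(-0.216)), (np.float64(78.4), np.float64(0.132), np.float64(-0.216)), (np.float64(91.1), np.float64(0.132), np.float64(-0.216)), (np.float64(103.7), np.float64(0.12), np.float64(-0.223)), (np.float64(116.4), np.float64(0.1), np.float64(-0.233)), (np.float64(129.1), np.float64(0.078), np.float64(-0.241)), (np.float64(141.8), np.float64(0.056), np.float64(-0.247)), (np.float64(154.4), np.float64(0.034), np.float64(-0.251)), (np.float64(167.1), np.float64(0.011), np.float64(-0.253)), (np.float64(179.8), np.float64(-0.012), np.float64(-0.253)), (np.float64(192.5), np.float64(-0.035), np.float64(-0.251)), (np.float64(205.1), np.float64(-0.058), np.float64(-0.247)), (np.float64(217.8), np.float64(-0.08), np.float64(-0.241)), (np.float64(230.5), np.float64(-0.101), np.float64(-0.232)), (np.float64(243.2), np.float64(-0.122), np.float64(-0.222)), (np.float64(255.8), np.float64(-0.141), np.float64(-0.21)), (np.float64(268.5), np.float64(-0.16), np.float64(-0.197)), (np.float64(281.2), np.float64(-0.177), np.float64(-0.182)), (np.float64(293.8), np.float64(-0.193), np.float64(-0.165)), (np.float64(306.5), np.float64(-0.207), np.float64(-0.147)), (np.float64(319.2), np.float64(-0.219), np.float64(-0.127))]
```

Emit:
arm_command(targets=[[[0,0,-7],[0,0,0],255],[[0,0,-7],[0,0,0],255],[[0,0,-4],[0,0,0],255],[[0,0,0],[0,0,0],255],[[0,0,0],[0,0,0],255]], force=20)

```text
time: 0.62
ee_pos: [178.0, 546.6, 233.1]
tcp_rot: [-0.004, -3.141, 0.001]
force: [-0.2, 0.4, -0.1]
width: 60.5
grip_force: 0.0
```

Rivet-fit residuals are under 0.4 mm, and heights come out about 67 mm against 65 mm expected. I'll move above rivet 1 at (505,113).

Emit:
arm_command(targets=[[[0,0,0],[-2.18,-2.89,0],255],[[0,0,0],[-2.18,-2.89,0],255],[[0,0,0],[-2.18,-2.89,0],255],[[0,0,0],[-2.18,-2.89,0],255],[[0,0,0],[-2.18,-2.89,0],255]])

```text
time: 1.03
ee_pos: [287.5, 400.8, 233.3]
tcp_rot: [0.004, 3.141, 0.0]
force: [-0.1, 0.3, 0.6]
width: 27.5
grip_force: 0.0
```

Emit:
arm_command(targets=[[[0,0,0],[-2.18,-2.89,0],255],[[0,0,0],[-2.18,-2.89,0],255],[[0,0,0],[-2.18,-2.89,0],255],[[0,0,0],[-2.18,-2.89,0],255],[[0,0,0],[-2.18,-2.89,0],255]])

```text
time: 1.45
ee_pos: [396.6, 256.0, 233.4]
tcp_rot: [0.005, 3.141, 0.0]
force: [1.0, 0.6, -0.0]
width: 0.3
grip_force: 0.0
```

Emit:
arm_command(targets=[[[0,0,0],[-2.18,-2.89,0],255],[[0,0,0],[-2.18,-2.89,0],255],[[0,0,0],[-2.18,-2.89,0],255],[[0,0,0],[-2.18,-2.89,0],255],[[0,0,0],[0,0,0],255]])

```text
time: 1.87
ee_pos: [486.0, 137.3, 233.4]
tcp_rot: [0.013, 3.14, -0.003]
force: [0.6, -0.4, 0.7]
width: 0.4
grip_force: 0.0
```

Emit:
arm_command(targets=[[[0,0,0],[-1.93,-2.46,0],255],[[0,0,0],[0,0,3.5],255],[[0,0,0],[0,0,3.5],255],[[0,0,0],[0,0,3.5],255],[[0,0,0],[0,0,2.5],255]])

```text
time: 2.28
ee_pos: [500.4, 117.7, 100.3]
tcp_rot: [-0.004, -3.138, -0.0]
force: [-0.8, 1.4, -0.6]
width: 0.2
grip_force: 0.0
```

Emit:
arm_command(targets=[[[0,0,0],[0,0,0],255],[[0,0,0],[0,0,0],255]])

```text
time: 2.45
ee_pos: [501.1, 117.7, 102.6]
tcp_rot: [-0.002, -3.138, -0.0]
force: [0.9, 0.5, -0.1]
width: 0.5
grip_force: 0.0
```

Run:
```python
from h import *
s=arm.read_state();print(s["ee_pos"],s["force"])
a=imaging.get_image("scene")[150:250,265:398,::-1];b=imaging.get_image("top")[165:265,240:373,::-1]
cv2.imwrite("pics/c2.png",cv2.resize(np.hstack([a,b]),None,fx=3,fy=3,interpolation=cv2.INTER_CUBIC))
tip=s["ee_pos"]-[0,0,19]
print("tip px in crop", (pix("scene",tip)-[265,150])*3,(pix("top",tip)-[240,165])*3+[399,0])
```

```text
[501.07118139 117.71842738 102.56208788] [ 0.86677348  0.53040725 -0.12735051]
tip px in crop [[234.49864086 105.53864473]] [[529.75752601 153.33533893]]
```

View pics/c2.png

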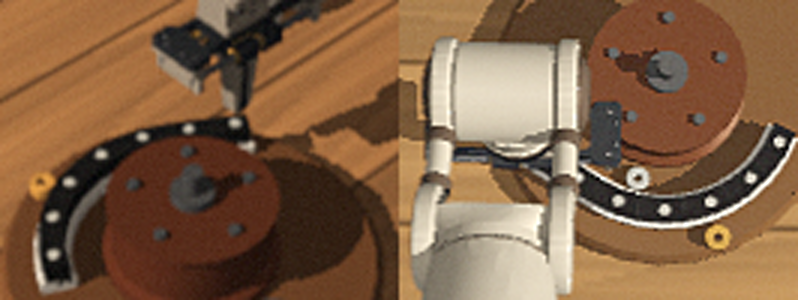

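The fingertips appear at (235,105) in the scene crop, as predicted, just above rivet 1. I'll correct x and y, then descend.

Emit:
arm_command(targets=[[[0,0,0],[-0.42,-0.5,0],255],[[0,0,0],[0,0,0.5],255],[[0,0,0],[0,0,0.5],255],[[0,0,0],[0,0,0.3],255],[[0,0,0],[0,0,0],255]])

```text
time: 2.97
ee_pos: [505.8, 112.3, 89.5]
tcp_rot: [-0.001, -3.14, -0.0]
force: [-0.3, 0.1, -0.1]
width: 0.2
grip_force: 0.0
```

Emit:
arm_command(targets=[[[0,0,0],[0,0,0],255],[[0,0,0],[0,0,0],255],[[0,0,0],[0,0,0],255]])

```text
time: 3.22
ee_pos: [506.5, 112.3, 90.4]
tcp_rot: [0.001, 3.141, 0.0]
force: [-0.4, -0.4, 0.6]
width: 0.8
grip_force: 0.0
```

Emit:
arm_command(targets=[[[0,0,0],[0.05,0,0.2],255],[[0,0,0],[0,0,0.2],255],[[0,0,0],[0,0,0.2],255],[[0,0,0],[0,0,0.2],255],[[0,0,0],[0,0,0.1],255]])

```text
time: 3.63
ee_pos: [505.9, 112.3, 81.2]
tcp_rot: [-0.001, -3.141, -0.0]
force: [-0.8, 0.1, 2.9]
width: 0.7
grip_force: 1.4
```

Emit:
arm_command(targets=[[[0,0,0],[0,0,0],255],[[0,0,0],[0,0,0],255]])

```text
time: 3.8
ee_pos: [505.9, 112.3, 81.4]
tcp_rot: [-0.001, -3.141, -0.0]
force: [-0.5, 0.1, 2.8]
width: 0.1
grip_force: 1.2
```

Emit:
arm_command(targets=[[[0,0,0],[0,0,0],255],[[0,0,0],[0,0,0],255]])

```text
time: 3.97
ee_pos: [505.9, 112.3, 81.4]
tcp_rot: [-0.001, -3.141, -0.0]
force: [-1.0, -0.4, 2.2]
width: 0.6
grip_force: 1.2
```

Emit:
arm_command(targets=[[[0,0,0],[0,0,0.12],255],[[0,0,0],[0,0,0.12],255],[[0,0,0],[0,0,0.1],255],[[0,0,0],[0,0,0],255],[[0,0,0],[0,0,0],255]])

```text
time: 4.38
ee_pos: [506.0, 112.3, 78.1]
tcp_rot: [-0.001, -3.142, 0.0]
force: [-1.7, 0.0, 4.6]
width: 0.6
grip_force: 2.7
```

Emit:
arm_command(targets=[[[0,0,0],[0,0,0],255],[[0,0,0],[0,0,0],255],[[0,0,0],[0,0,0],255]])

```text
time: 4.63
ee_pos: [506.0, 112.3, 78.1]
tcp_rot: [-0.001, -3.142, 0.0]
force: [-2.8, 0.2, 5.4]
width: 0.3
grip_force: 2.7
```

Depth is about 6 mm (z 78.1, 5.2 N). Sliding at 30 mm/s.

Emit:
arm_command(targets=[[[0,0,0],[0.13,-0.216,0],255],[[0,0,0],[0.13,-0.216,0],255],[[0,0,0],[0.13,-0.216,0],255],[[0,0,0],[0.13,-0.216,0],255],[[0,0,0],[0.13,-0.216,0],255]])

```text
time: 5.05
ee_pos: [500.2, 101.5, 78.5]
tcp_rot: [0.001, 3.14, 0.0]
force: [1.9, 2.5, 4.5]
width: 0.2
grip_force: 2.6
```

Emit:
arm_command(targets=[[[0,0,0],[0.13,-0.216,0],255],[[0,0,0],[0.13,-0.216,0],255],[[0,0,0],[0.13,-0.216,0],255],[[0,0,0],[0.13,-0.216,0],255],[[0,0,0],[0.13,-0.216,0],255]])

```text
time: 5.47
ee_pos: [493.5, 90.6, 78.3]
tcp_rot: [0.001, 3.14, 0.0]
force: [1.8, 2.2, 5.3]
width: 0.1
grip_force: 2.6
```

Emit:
arm_command(targets=[[[0,0,0],[0.135,-0.216,0],255],[[0,0,0],[0.135,-0.216,0],255],[[0,0,0],[0.135,-0.216,0],255],[[0,0,0],[0.135,-0.216,0],255],[[0,0,0],[0.135,-0.216,0],255]])

```text
time: 5.88
ee_pos: [486.7, 79.8, 78.3]
tcp_rot: [0.002, 3.14, 0.001]
force: [1.4, 3.4, 5.5]
width: 0.4
grip_force: 2.6
```

Emit:
arm_command(targets=[[[0,0,0],[0.135,-0.216,0],255],[[0,0,0],[0.135,-0.216,0],255],[[0,0,0],[0.135,-0.216,0],255],[[0,0,0],[0.135,-0.216,0],255],[[0,0,0],[0.135,-0.216,0],255]])

```text
time: 6.3
ee_pos: [479.9, 69.0, 78.3]
tcp_rot: [0.001, 3.14, 0.0]
force: [1.8, 2.0, 5.9]
width: 0.4
grip_force: 2.6
```

Emit:
arm_command(targets=[[[0,0,0],[0.132,-0.216,0],255],[[0,0,0],[0.132,-0.216,0],255],[[0,0,0],[0.132,-0.216,0],255],[[0,0,0],[0.132,-0.216,0],255],[[0,0,0],[0.132,-0.216,0],255]])

```text
time: 6.72
ee_pos: [473.3, 58.3, 78.3]
tcp_rot: [0.001, 3.14, 0.001]
force: [2.3, 3.0, 4.6]
width: 0.4
grip_force: 2.6
```

Emit:
arm_command(targets=[[[0,0,0],[0.135,-0.216,0],255],[[0,0,0],[0.135,-0.216,0],255],[[0,0,0],[0.135,-0.216,0],255],[[0,0,0],[0.135,-0.216,0],255],[[0,0,0],[0.135,-0.216,0],255]])

```text
time: 7.13
ee_pos: [466.5, 47.4, 78.3]
tcp_rot: [0.001, 3.14, 0.001]
force: [1.8, 3.8, 4.6]
width: 0.5
grip_force: 2.6
```

Emit:
arm_command(targets=[[[0,0,0],[0.12,-0.223,0],255],[[0,0,0],[0.12,-0.223,0],255],[[0,0,0],[0.12,-0.223,0],255],[[0,0,0],[0.12,-0.223,0],255],[[0,0,0],[0.12,-0.223,0],255]])

```text
time: 7.55
ee_pos: [460.4, 36.3, 78.2]
tcp_rot: [0.002, 3.14, 0.001]
force: [1.8, 2.8, 5.4]
width: 0.7
grip_force: 2.6
```

Emit:
arm_command(targets=[[[0,0,0],[0.1,-0.233,0],255],[[0,0,0],[0.1,-0.233,0],255],[[0,0,0],[0.1,-0.233,0],255],[[0,0,0],[0.1,-0.233,0],255],[[0,0,0],[0.1,-0.233,0],255]])

```text
time: 7.97
ee_pos: [455.3, 24.8, 78.1]
tcp_rot: [0.002, 3.141, 0.001]
force: [1.5, 2.3, 4.8]
width: 0.5
grip_force: 2.7
```

Emit:
arm_command(targets=[[[0,0,0],[0.08,-0.241,0],255],[[0,0,0],[0.08,-0.241,0],255],[[0,0,0],[0.08,-0.241,0],255],[[0,0,0],[0.08,-0.241,0],255],[[0,0,0],[0.08,-0.241,0],255]])

```text
time: 8.38
ee_pos: [451.1, 12.8, 78.1]
tcp_rot: [0.002, 3.141, 0.001]
force: [1.4, 3.4, 5.8]
width: 0.6
grip_force: 2.7
```

Emit:
arm_command(targets=[[[0,0,0],[0.056,-0.247,0],255],[[0,0,0],[0.056,-0.247,0],255],[[0,0,0],[0.056,-0.247,0],255],[[0,0,0],[0.056,-0.247,0],255],[[0,0,0],[0.056,-0.247,0],255]])

```text
time: 8.8
ee_pos: [448.1, 0.6, 77.9]
tcp_rot: [-0.002, -3.142, -0.001]
force: [1.3, 4.3, 4.5]
width: 0.3
grip_force: 2.7
```

Emit:
arm_command(targets=[[[0,0,0],[0.034,-0.251,0],255],[[0,0,0],[0.034,-0.251,0],255],[[0,0,0],[0.034,-0.251,0],255],[[0,0,0],[0.034,-0.251,0],255],[[0,0,0],[0.034,-0.251,0],255]])

```text
time: 9.22
ee_pos: [446.2, -11.9, 77.9]
tcp_rot: [-0.001, -3.141, -0.002]
force: [0.4, 3.7, 6.8]
width: 0.8
grip_force: 2.8
```

Emit:
arm_command(targets=[[[0,0,0],[0.011,-0.253,0],255],[[0,0,0],[0.011,-0.253,0],255],[[0,0,0],[0.011,-0.253,0],255],[[0,0,0],[0.011,-0.253,0],255],[[0,0,0],[0.011,-0.253,0],255]])

```text
time: 9.63
ee_pos: [445.5, -24.6, 77.8]
tcp_rot: [-0.001, -3.141, -0.002]
force: [0.6, 3.7, 6.2]
width: 0.3
grip_force: 2.8
```

Emit:
arm_command(targets=[[[0,0,0],[-0.012,-0.253,0],255],[[0,0,0],[-0.012,-0.253,0],255],[[0,0,0],[-0.012,-0.253,0],255],[[0,0,0],[-0.012,-0.253,0],255],[[0,0,0],[-0.012,-0.253,0],255]])

```text
time: 10.05
ee_pos: [446.0, -37.2, 77.7]
tcp_rot: [-0.001, -3.14, -0.002]
force: [-0.3, 3.6, 5.2]
width: 0.2
grip_force: 2.9
```

Emit:
arm_command(targets=[[[0,0,0],[-0.035,-0.251,0],255],[[0,0,0],[-0.035,-0.251,0],255],[[0,0,0],[-0.035,-0.251,0],255],[[0,0,0],[-0.035,-0.251,0],255],[[0,0,0],[-0.035,-0.251,0],255]])

```text
time: 10.47
ee_pos: [447.6, -49.7, 77.6]
tcp_rot: [-0.001, -3.14, -0.002]
force: [-1.6, 2.5, 5.9]
width: 0.1
grip_force: 2.9
```

Emit:
arm_command(targets=[[[0,0,0],[-0.058,-0.247,0],255],[[0,0,0],[-0.058,-0.247,0],255],[[0,0,0],[-0.058,-0.247,0],255],[[0,0,0],[-0.058,-0.247,0],255],[[0,0,0],[-0.058,-0.247,0],255]])

```text
time: 10.88
ee_pos: [450.3, -62.0, 77.6]
tcp_rot: [-0.001, -3.14, -0.002]
force: [-0.5, 3.1, 6.1]
width: 0.3
grip_force: 2.9
```

Emit:
arm_command(targets=[[[0,0,0],[-0.08,-0.241,0],255],[[0,0,0],[-0.08,-0.241,0],255],[[0,0,0],[-0.08,-0.241,0],255],[[0,0,0],[-0.08,-0.241,0],255],[[0,0,0],[-0.08,-0.241,0],255]])

```text
time: 11.3
ee_pos: [454.2, -74.0, 77.5]
tcp_rot: [-0.001, -3.139, -0.002]
force: [-1.8, 3.8, 5.5]
width: 0.5
grip_force: 3.0
```

Emit:
arm_command(targets=[[[0,0,0],[-0.101,-0.232,0],255],[[0,0,0],[-0.101,-0.232,0],255],[[0,0,0],[-0.101,-0.232,0],255],[[0,0,0],[-0.101,-0.232,0],255],[[0,0,0],[-0.101,-0.232,0],255]])

```text
time: 11.72
ee_pos: [459.1, -85.6, 77.5]
tcp_rot: [-0.001, -3.139, -0.002]
force: [-1.9, 3.5, 6.0]
width: 0.7
grip_force: 3.0
```

Emit:
arm_command(targets=[[[0,0,0],[-0.125,-0.222,0],255],[[0,0,0],[-0.125,-0.222,0],255],[[0,0,0],[-0.125,-0.222,0],255],[[0,0,0],[-0.125,-0.222,0],255],[[0,0,0],[-0.125,-0.222,0],255]])

```text
time: 12.13
ee_pos: [465.2, -96.6, 77.4]
tcp_rot: [-0.001, -3.139, -0.003]
force: [-2.0, 3.5, 6.1]
width: 0.3
grip_force: 3.0
```

Emit:
arm_command(targets=[[[0,0,0],[-0.145,-0.21,0],255],[[0,0,0],[-0.145,-0.21,0],255],[[0,0,0],[-0.145,-0.21,0],255],[[0,0,0],[-0.145,-0.21,0],255],[[0,0,0],[-0.145,-0.21,0],255]])

```text
time: 12.55
ee_pos: [472.3, -107.1, 77.3]
tcp_rot: [-0.001, -3.138, -0.003]
force: [-1.1, 3.0, 6.3]
width: 0.6
grip_force: 3.0
```

Emit:
arm_command(targets=[[[0,0,0],[-0.163,-0.197,0],255],[[0,0,0],[-0.163,-0.197,0],255],[[0,0,0],[-0.163,-0.197,0],255],[[0,0,0],[-0.163,-0.197,0],255],[[0,0,0],[-0.163,-0.197,0],255]])

```text
time: 12.97
ee_pos: [480.3, -116.9, 77.2]
tcp_rot: [-0.001, -3.138, -0.003]
force: [-1.2, 3.7, 6.2]
width: 0.2
grip_force: 3.1
```

Emit:
arm_command(targets=[[[0,0,0],[-0.178,-0.182,0],255],[[0,0,0],[-0.178,-0.182,0],255],[[0,0,0],[-0.178,-0.182,0],255],[[0,0,0],[-0.178,-0.182,0],255],[[0,0,0],[-0.178,-0.182,0],255]])

```text
time: 13.38
ee_pos: [489.1, -126.0, 77.2]
tcp_rot: [-0.001, -3.138, -0.003]
force: [-2.2, 2.5, 5.5]
width: 0.1
grip_force: 3.1
```

Emit:
arm_command(targets=[[[0,0,0],[-0.194,-0.165,0],255],[[0,0,0],[-0.194,-0.165,0],255],[[0,0,0],[-0.194,-0.165,0],255],[[0,0,0],[-0.194,-0.165,0],255],[[0,0,0],[-0.194,-0.165,0],255]])

```text
time: 13.8
ee_pos: [498.7, -134.3, 77.2]
tcp_rot: [-0.001, -3.137, -0.003]
force: [-3.0, 3.0, 6.7]
width: 0.3
grip_force: 3.1
```

Emit:
arm_command(targets=[[[0,0,0],[-0.208,-0.147,0],255],[[0,0,0],[-0.208,-0.147,0],255],[[0,0,0],[-0.208,-0.147,0],255],[[0,0,0],[-0.208,-0.147,0],255],[[0,0,0],[-0.208,-0.147,0],255]])

```text
time: 14.22
ee_pos: [509.1, -141.7, 77.2]
tcp_rot: [-0.001, -3.137, -0.003]
force: [-3.5, 1.9, 6.9]
width: 0.7
grip_force: 3.1
```

Emit:
arm_command(targets=[[[0,0,0],[-0.22,-0.127,0],255],[[0,0,0],[-0.22,-0.127,0],255],[[0,0,0],[-0.22,-0.127,0],255],[[0,0,0],[-0.22,-0.127,0],255],[[0,0,0],[-0.22,-0.127,0],255]])

```text
time: 14.63
ee_pos: [520.0, -148.2, 77.1]
tcp_rot: [-0.001, -3.137, -0.002]
force: [-3.2, 1.1, 6.5]
width: 0.3
grip_force: 3.1
```

Emit:
arm_command(targets=[[[0,0,0],[0,0,0],255],[[0,0,0],[0,0,0],255],[[0,0,0],[0,0,0],255]])

```text
time: 14.88
ee_pos: [520.4, -148.4, 77.4]
tcp_rot: [-0.001, -3.138, -0.001]
force: [-2.4, 1.9, 6.5]
width: 0.6
grip_force: 3.0
```

The fingertips are at rivet 7 and still pressing. Lifting off straight up.

Emit:
arm_command(targets=[[[0,0,0],[0,0,-0.3],255],[[0,0,0],[0,0,-0.3],255],[[0,0,0],[0,0,-0.5],255],[[0,0,0],[0,0,-1.5],255],[[0,0,0],[0,0,-3],255]])

```text
time: 15.3
ee_pos: [518.9, -147.3, 130.7]
tcp_rot: [-0.001, -3.134, -0.006]
force: [-0.5, 1.0, 0.1]
width: 0.4
grip_force: 0.0
```

Emit:
arm_command(targets=[[[0,0,0],[0,0,-3],255],[[0,0,0],[0,0,-3],255],[[0,0,0],[0,0,0],255],[[0,0,0],[0,0,0],255],[[0,0,0],[0,0,0],255]])

```text
time: 15.72
ee_pos: [521.3, -148.4, 193.1]
tcp_rot: [-0.001, -3.14, -0.001]
force: [-0.6, -0.8, -0.7]
width: -0.1
grip_force: 0.0
```

Run:
```python
from h import *
s=arm.read_state();print(s["ee_pos"],s["force"],s["qd"].round(3))
a=imaging.get_image("scene")[150:280,240:400,::-1];b=imaging.get_image("top")[130:260,240:400,::-1]
cv2.imwrite("pics/c3.png",cv2.resize(np.hstack([a,b]),None,fx=2.5,fy=2.5,interpolation=cv2.INTER_CUBIC))
```

```text
[ 521.29699487 -148.41044408  193.12300548] [-0.63533172 -0.84681775 -0.74340023] [-0.001  0.018  0.022  0.001  0.002 -0.002]
```

View pics/c3.png

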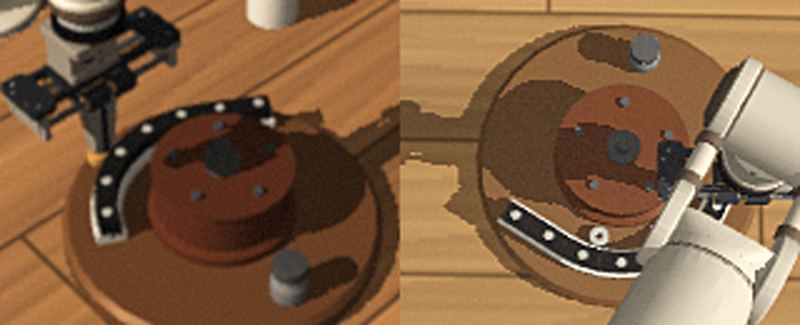

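The strip is back up: its rivets are where they were in the first pictures. The dies and the jar look undisturbed, and the gripper is clear.

```bash
python3 -c "
from rig import arm; print(arm.job_done())"
```

```text
the job is handed in; nothing more can be done
None
```

The safety edge was traced from rivet 1 to rivet 7, held about 6–7 mm down all the way (z 77–78.5 mm, roughly 4.5–7 N), then released and sprang back up; the job was handed in at about 16 s, with no verdict returned.

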